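Switch the sinker feeder to its other chute

ROBOT

A 7-joint arm with a two-finger parallel gripper is mounted at the origin on the work surface. World frame = base frame: x ahead of the robot, y to its left, z up, the work surface at z = 0. Lengths are in m, angles in rad, forces in N, time in s.
With the tool pointing down it reaches from about 0.425 to 1.025 m from the base axis. Payload 9.4 kg.
Tool frame: the origin (TCP) lies midway between the tips of the shut fingers; the grasp point (between the pads) lies 19 mm behind it; z points along the fingers, y is the line along which they close (so a half turn about z gives the same grasp; the last joint's range is limited). The gripper opens to 93 mm and grips with 3 to 60 N. Pads are 15 mm wide; open, the fingers measure 128 mm over their backs; the gripper's body (75 mm by 188 mm) begins 65 mm behind the grasp point.
Start: joints at [-1.223, 0.599, -0.003, 1.599, 0.002, 0.943, -0.08], TCP at [0.299, 0.661, 0.219] pointing down, gripper open.
Joint ranges: [-2.57, 2.57], [-0.35, 1.97], [-1.29, 1.29], [0.11, 2.56], [-1.05, 4.19], [0.11, 1.86], [-2.63, 2.63]. Speed limits (rad/s): [2.22, 2.22, 3.01, 3.01, 3.14, 3.14, 3.14].

INTERFACE

Orientations are given as a 3x3 rotation matrix whose columns are the frame's x, y, z axes.
In Python, from plant import * gives the robot as it stands.
- The arm moves only by the tool move_arm, never from a script. Its argument "series" is a list of rows, each a list of 7 numbers: the shift along the tool's x, y, z in m, then the turn, a rotation vector about the tool's x, y, z in degrees, then the finger opening in m, from 0 to 0.093. A call has 1 to 20 rows; each row is the pose to reach, as a shift and turn from the pose commanded when the call began, along the tool's axes at that moment; what a row does not reach only later rows make up. A row lasts 1/8 s, in which the tool goes at most 62.5 mm and 10.7 degrees, less where a joint would pass 70% of its speed; a pose out of reach is approached as far as the arm can. A call with a gripper value outside its range is refused whole. The fingers move at their own pace and stop on an object; "grip_force" is the grip in N (left out, the last holds). Time passes only in rows, so rows that repeat a pose let the fingers close. It gives the time, the measured TCP pose, the force, the opening and the grip force at its end, in the units of the state.
- read_state(): the state, without advancing time (a new reading comes with each control period).
- capture(name): name is "side" or "top"; returns a dict with "frame" (384x512x3 uint8, blue, green, red), "z_map" (384x512 float32, m along the optical axis (not along the pixel's ray), 0 where there is no reading), "mtx" (3x3 intrinsics, pixels), "k1" (the pictures are not rectified: a ray, as slopes to the right and down, at radius r is drawn at 1 + k1 r^2 times it, then the intrinsics apply), "world_from_camera" (4x4, takes a point from camera to world coordinates). Camera axes: x right, y up, looking along -z (the intrinsics and any distortion apply to the point x, -y, -z); pixel columns grow to the right and rows downward; lengths in m; the calibration is good to about 2 mm. A picture is of the moment at which its call begins.
- close_job(): hands the job in; it is judged then, once.
The state is a dict: "clock": time; "joints": joint angles; "qd": joint speeds; "effort": joint torques, N m; "eef_pos": TCP position; "ee_rot": TCP orientation; "wrist_force": force on the tool from outside, world axes, zero at the start; "moment": the same for the moment, N m; "finger_gap": finger opening in m; "gripper_force": force on a finger pad.
Only numpy, scipy, OpenCV 4.12 (cv2) and the standard library are available. Lean on these libraries where they do the work, as an engineer would, in place of code of your own. Each camera call takes 0.05 s, during which the arm holds its last target. There are 200 camera calls.

TASK

Press down the raised end of the sinker feeder's seesaw gate by its thumb tab so that it rocks over to its other side, then push the feed shutter open so that all four waiting sinkers roll down that other chute into its tub. Use light fingertip pushes only: grip and lift nothing, do not touch the sinkers, and leave the tubs and the other things on the counter where they are.

Things in the scene. Friction and masses are not known exactly. Their poses are not given: they have to be found in the camera images.
- feeder: counter-top feeder for ball sinkers, a fixed sheet-metal stand. Origin on the counter under the middle of the gate's pivot; x runs from the robot's side to the rear along the feed rail, y to the left, z up. A chute 58 mm wide slopes down on each side from y = +/-79 mm, 96 mm high, to y = +/-176 mm, over a tub. In front of the gate (x under -35 mm) the space below its thumb tabs is free
- rail_lip (a point): lower end of the feed rail, on its floor, 26 mm behind the feeder's origin and 161 mm high: an open U channel on the feeder's centre line, 30 mm wide outside, 24 inside, walls 14 mm above its floor, rising to the rear by 12 degrees for 185 mm to a wider loading pan. Sinkers roll from here onto the gate
- gate (a joint): seesaw gate, a 160 x 46 mm steel trough along y on a pivot pin along x, 115 mm up. In rad: +0.38 = left (+y) end up, sinkers roll down the right chute; -0.38 = right end up, they roll down the left chute. It starts at rest on either stop. A brass tumbler weight above the pivot holds it there; pushed past level (0) it falls to the other stop by itself. About 1 N on the raised tab tips it
- gate_tab_left (a point): middle of the top face of the gate's left thumb tab, a flat steel plate 36 mm (y) x 44 mm (x) in front of the trough's 36 mm high front wall, for pressing down. In the feeder's frame at x = -45 mm; y = 44, z = 154 mm when its end is up; y = 55, z = 135 mm when level; y = 58, z = 113 mm when down
- gate_tab_right (a point): the same on the gate's right thumb tab (mirror image, y negative)
- shutter (a joint): feed shutter, a steel slide across the rail at the feeder's x = 78 mm. In m: 0 to 0.004 = shut (holds the sinkers back), grows as it is pushed to the feeder's +y (left), 0.038 = end stop; from 0.029 it is clear of the rail. Stays where it is left; 1 to 2 N moves it
- shutter_tab (a point): middle of the right-hand (-y) face of the shutter's upright push flange, 26 mm wide (x), 3 mm thick (y), reaching 19 mm above and below this point; the rail's walls end 34 mm below this point. Push this face towards the feeder's +y to open
- tub_left: open white plastic tub, 105 (x) x 120 (y) x 48 mm, walls 3 mm, loose, under the end of the left chute; origin at the centre of its underside
- tub_right: the same under the right chute
- sinker0_center (a point): centre of one ball sinker, a 20 mm, 47 g grey metal ball; four of them wait in a row on the rail behind the shutter
- sinker1_center (a point): centre of one ball sinker, a 20 mm, 47 g grey metal ball
- sinker2_center (a point): centre of one ball sinker, a 20 mm, 47 g grey metal ball
- sinker3_center (a point): centre of one ball sinker, a 20 mm, 47 g grey metal ball
- spool: bystander: black line spool, 68 mm across, 40 mm high, standing flat behind the left chute; origin at the centre of its underside
- pipe_tee: bystander: brass pipe tee, 64 mm high, upright behind the right chute; origin at the centre of its underside
- marker: bystander: marker pen, 130 mm long, lying in front of the feeder; origin at the centre of its underside
- jar: bystander: small white jar with a blue lid, 54 mm across, 62 mm high, in front of the left chute; origin at the centre of its underside
- tape_dispenser: bystander: black tape dispenser, 150 x 55 x 77 mm, behind the right tub; origin at the centre of its underside
- calculator: bystander: grey desk calculator, 150 x 95 x 20 mm, lying in front of the right chute; origin at the centre of its underside
- pen_cup: bystander: blue pen cup, 76 mm across, pens to 150 mm high, in front of the left tub; origin at the centre of its underside

How it is judged:
On the way, in this order (a step that is already met when the one before it is completed fails the run):
1. the gate is rocked over onto its other stop while all sinkers still wait behind the shutter (distance of gate_tab_left from where it was at the start of the episode above 0.0225 m and (value of joint gate above 0.3 rad or value of joint gate below -0.3 rad) and x of each of sinker0_center, sinker1_center, sinker2_center, sinker3_center in the frame of feeder above 0.078 m), for 0.2 s.
2. the shutter is pushed open (value of joint shutter above 0.029 m), for 0.1 s.
At the end, for the whole second after the job is handed in: The gate rests on the stop opposite to where it started (within 0.08 rad), the shutter is open (at least 29 mm), and all four sinkers lie at rest in the tub of the chute to which the gate now leads (distance of gate_tab_left from where it was at the start of the episode above 0.0225 m and value of joint shutter above 0.029 m and ((value of joint gate below -0.3 rad and x of sinker0_center in the frame of tub_left between -0.052 and 0.052 m and y of sinker0_center in the frame of tub_left between -0.06 and 0.06 m and z of each of sinker0_center, sinker1_center, sinker2_center, sinker3_center in the frame of tub_left below 0.045 m and x of sinker1_center in the frame of tub_left between -0.052 and 0.052 m and y of sinker1_center in the frame of tub_left between -0.06 and 0.06 m and x of sinker2_center in the frame of tub_left between -0.052 and 0.052 m and y of sinker2_center in the frame of tub_left between -0.06 and 0.06 m and x of sinker3_center in the frame of tub_left between -0.052 and 0.052 m and y of sinker3_center in the frame of tub_left between -0.06 and 0.06 m) or (value of joint gate above 0.3 rad and x of sinker0_center in the frame of tub_right between -0.052 and 0.052 m and y of sinker0_center in the frame of tub_right between -0.06 and 0.06 m and z of each of sinker0_center, sinker1_center, sinker2_center, sinker3_center in the frame of tub_right below 0.045 m and x of sinker1_center in the frame of tub_right between -0.052 and 0.052 m and y of sinker1_center in the frame of tub_right between -0.06 and 0.06 m and x of sinker2_center in the frame of tub_right between -0.052 and 0.052 m and y of sinker2_center in the frame of tub_right between -0.06 and 0.06 m and x of sinker3_center in the frame of tub_right between -0.052 and 0.052 m and y of sinker3_center in the frame of tub_right between -0.06 and 0.06 m)) and linear speed of each of sinker0, sinker1, sinker2, sinker3 below 0.08 m/s); the robot touches nothing.
It fails at once if another thing on the counter is pushed about, lifted or knocked over (moved more than 20 mm) (distance of any of spool, pipe_tee, marker, jar, tape_dispenser, calculator, pen_cup from where it was at the start of the episode above 0.02 m).
It fails at once if a tub is shifted more than 12 mm, lifted or tipped (distance of any of tub_left, tub_right from where it was at the start of the episode above 0.012 m or height (world z) of any of tub_left, tub_right above 0.008 m or angle between any of tub_left, tub_right's own z axis and vertical above 0.15 rad).
It fails at once if the robot handles a sinker instead of letting it roll (contact force between any of the arm, the fingers and sinker0 above 0.5 N or contact force between any of the arm, the fingers and sinker1 above 0.5 N or contact force between any of the arm, the fingers and sinker2 above 0.5 N or contact force between any of the arm, the fingers and sinker3 above 0.5 N).
It fails at once if a sinker is carried up off the rail (height (world z) of any of sinker0_center, sinker1_center, sinker2_center, sinker3_center above 0.26 m).
It fails at once if the gate or the shutter is gripped or forced (fingers on it with more than 30 N) (contact force between the fingers and gate above 30 N or contact force between the fingers and shutter above 30 N).
It also fails if it takes over 42 s, if anything falls off the work surface, if the arm or the gripper's body presses on something with over 40 N, if the wrist force passes 120 N, or if a joint passes its speed limit or range.

## Working session

There is one attempt and no reset: what is moved stays moved. The work goes in short steps, Python scripts to look and compute and a tool call to move; the robot and the scene stay as the last step left them, time stands still between calls to the robot, and variables do not carry over. Pictures are saved under pics/ and viewed, at most 10 in all, crops included, and the job is handed in when it is done.

Besides the shell and the picture viewer there is one more tool, called after "Request:" in YAML: its name, and indented under it one key for each argument. move_arm: Moves the arm, as the interface text tells. Its arguments: {"type":"object","properties":{"series":{"type":"array","items":{"type":"array","items":{"type":"number"}}},"grip_force":{"type":"number"}},"required":["series"]}

```bash
mkdir -p pics
cat > h.py <<'E'
from plant import *
import numpy as np, cv2
def cloud(c):
    K=c["mtx"];h,w=c["z_map"].shape
    u,v=np.meshgrid(np.arange(w),np.arange(h))
    a=(u-K[0,2])/K[0,0];b=(v-K[1,2])/K[1,1]
    x,y=a.copy(),b.copy()
    for _ in range(8):
        s=1+c["k1"]*(x*x+y*y);x,y=a/s,b/s
    z=c["z_map"]
    P=np.stack([x*z,-y*z,-z,np.ones_like(z)],-1)@np.array(c["world_from_camera"]).T
    P=P[...,:3];P[z==0]=np.nan
    return P
E
python3 - <<'E'
from h import *
s=read_state();print(s["clock"],s["eef_pos"],s["ee_rot"])
for n in("top","side"):
    c=capture(n);cv2.imwrite(f"pics/{n}0.png",c["frame"]);P=cloud(c);np.savez(f"{n}0.npz",P=P,f=c["frame"],wc=c["world_from_camera"])
    print(n,np.array(c["world_from_camera"]).round(3).tolist(),np.array(c["mtx"]).round(1).tolist(),c["k1"])
E
```

```text
0.0 [0.29859657 0.66011587 0.21773963] [[-9.11147922e-01  4.12079102e-01 -5.28095613e-04]
 [ 4.12079418e-01  9.11146705e-01 -1.49535189e-03]
 [-1.35030684e-04 -1.58010410e-03 -9.99998743e-01]]
top [[-0.028, 0.999, -0.036, 0.508], [-1.0, -0.028, 0.012, 0.021], [0.011, 0.036, 0.999, 1.209], [0.0, 0.0, 0.0, 1.0]] [[483.0, 0.0, 253.3], [0.0, 483.0, 192.5], [0.0, 0.0, 1.0]] -0.07002533536974888
side [[-0.973, 0.161, -0.164, 0.425], [-0.23, -0.622, 0.748, 0.638], [0.018, 0.766, 0.642, 0.678], [0.0, 0.0, 0.0, 1.0]] [[349.7, 0.0, 250.1], [0.0, 349.7, 195.4], [0.0, 0.0, 1.0]] -0.04484130675951708
```

View pics/top0.png

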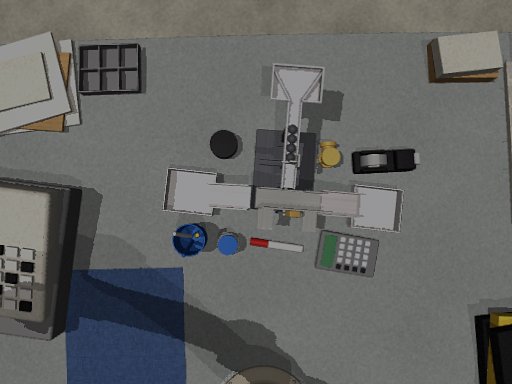

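View pics/side0.png

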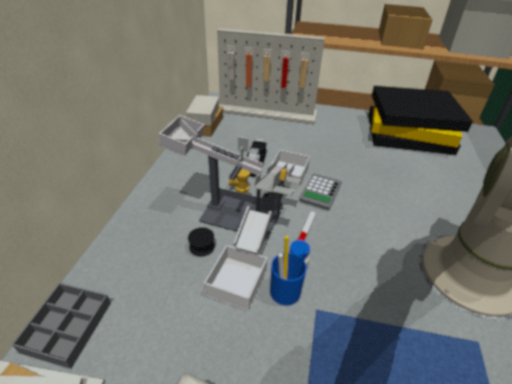

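The top view shows the rail along columns 285–300 (rows 65–190), the gate at about (290,200), the tubs at (192,190) and (377,208), and the sinkers at rows 130–160. The side view shows the raised gate end away from the camera (right). Next I'll zoom in and measure.

Run:
```python
from h import *
d=np.load("top0.npz");P=d["P"];f=d["f"]
crop=f[90:250,200:360];cv2.imwrite("pics/crop1.png",cv2.resize(crop,(800,800),interpolation=cv2.INTER_CUBIC)[100:700])
z=P[...,2]
def show(r0,r1,c0,c1,s=2):
    print("cols",list(range(c0,c1,s)))
    for r in range(r0,r1,s): print(r,(z[r,c0:c1:s]*1000).round().astype(int).tolist() if not np.isnan(z[r,c0:c1:s]).any() else z[r,c0:c1:s].round(3).tolist())
show(180,236,250,330,3)
print();show(120,186,276,312,2)
# tub white floors
for n,(r0,r1,c0,c1) in dict(L=(165,218,160,222),R=(180,235,345,405)).items():
    m=np.zeros(z.shape,np.uint8);m[r0:r1,c0:c1]=(abs(z[r0:r1,c0:c1]-.048)<.006)
    q=P[m>0];rc=cv2.minAreaRect((q[:,:2]*1000).astype(np.float32));print(n,rc,len(q))
```

```text
cols [250, 253, 256, 259, 262, 265, 268, 271, 274, 277, 280, 283, 286, 289, 292, 295, 298, 301, 304, 307, 310, 313, 316, 319, 322, 325, 328]
180 [-2, 12, 17, 9, 12, 15, 13, 13, 13, 13, 8, 165, 170, 168, 165, 181, 16, 8, 17, 12, 14, 10, 1, 2, 3, 0, -1]
183 [2, 9, 11, 10, 11, 13, 8, 6, 12, 13, 14, 166, 165, 161, 162, 176, 12, 13, 14, 10, 11, 4, 3, -3, 0, -1, 0]
186 [100, 13, 11, 13, 11, 13, 11, 12, 10, 17, 125, 158, 159, 157, 162, 14, 16, 16, 12, 14, 15, 2, 1, 3, -3, 1, 0]
189 [97, 15, 159, 162, 156, 155, 154, 154, 162, 168, 168, 144, 142, 67, 13, 12, 16, 14, 11, 11, 11, 4, -1, 4, 1, -1, 3]
192 [0.096, 0.005, 0.163, 0.165, 0.155, 0.155, 0.153, 0.15, 0.147, 0.146, 0.144, 0.137, 0.14, 0.136, 0.128, 0.13, 0.126, 0.119, 0.123, 0.128, nan, 0.134, 0.134, 0.13, 0.129, 0.088, 0.089]
195 [99, 13, 161, 159, 161, 156, 155, 150, 145, 146, 146, 136, 138, 131, 134, 131, 127, 124, 122, 120, 113, 113, 108, 103, 93, 93, 88]
198 [97, 10, 165, 163, 160, 157, 155, 152, 151, 144, 137, 140, 137, 133, 132, 130, 126, 124, 119, 117, 114, 108, 110, 106, 92, 89, 93]
201 [97, 12, 164, 158, 155, 156, 155, 152, 146
[... 3969 characters left out ...]
13, 181, 166, 167, 166, 168, 165, 168, 18, 12, 9, 11, 14, 11, 10, 15]
176 [10, 11, 10, 180, 167, 168, 166, 164, 168, 174, 11, 10, 12, 10, 12, 9, 11, 13]
178 [13, 15, 11, 179, 166, 165, 166, 162, 170, 178, 13, 13, 14, 15, 11, 15, 11, 10]
180 [10, 9, 8, 179, 166, 170, 163, 166, 165, 179, 15, 16, 15, 18, 17, 13, 8, 14]
182 [11, 16, 8, 178, 162, 164, 164, 161, 162, 178, 13, 13, 13, 14, 12, 10, 12, 15]
184 [14, 16, 16, 177, 161, 163, 163, 165, 162, 178, 8, 14, 16, 15, 15, 14, 15, 10]
L ((556.7343139648438, 161.05282592773438), (120.68855285644531, 105.19529724121094), 82.12877655029297) 220
R ((503.3721923828125, -290.873779296875), (122.24480438232422, 105.59355926513672), 81.94908142089844) 240
```

View pics/crop1.png

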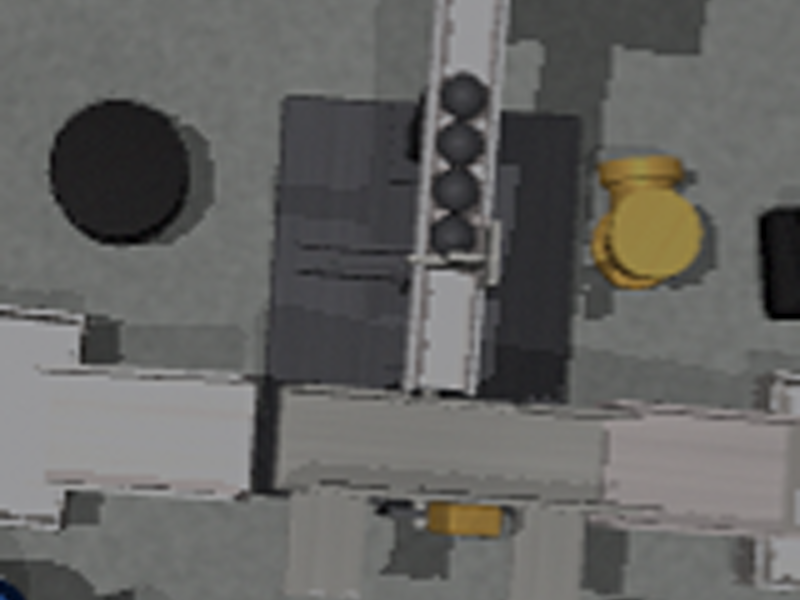

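Run:
```python
from h import *
d=np.load("top0.npz");P=d["P"];f=d["f"];z=P[...,2]
# rail floor+walls: midline by row between outer walls
pts=[]
for r in range(100,187):
    c=[k for k in range(276,312) if 0.155<z[r,k]<0.222]
    if 150<r<169 or not c: continue
    q=P[r,c];pts.append(q[:,:2].mean(0))
pts=np.array(pts)
l=cv2.fitLine(pts.astype(np.float32),cv2.DIST_HUBER,0,.01,.01).ravel();v=l[:2]*np.sign(l[0]);print("rail dir",v,np.degrees(np.arctan2(v[1],v[0])),l[2:])
yaw=np.arctan2(v[1],v[0])
# tab L
m=np.zeros(z.shape,bool);m[211:231,254:276]=(z[211:231,254:276]>.14);q=P[m];print("tabL",q.mean(0),cv2.minAreaRect((q[:,:2]*1000).astype(np.float32)))
m=np.zeros(z.shape,bool);m[216:234,300:322]=(abs(z[216:234,300:322]-.114)<.02);q2=P[m];print("tabR",q2.mean(0),cv2.minAreaRect((q2[:,:2]*1000).astype(np.float32)))
m=np.zeros(z.shape,bool);m[150:170,292:304]=(z[150:170,292:304]>.226);q3=P[m];print("flange",q3.mean(0),q3.min(0),q3.max(0),len(q3),cv2.minAreaRect((q3[:,:2]*1000).astype(np.float32)))
for y in (yaw,np.arctan2(-53.36,451.9)):
    ex=np.array([np.cos(y),np.sin(y)]);ey=np.array([-ex[1],ex[0]])
    print(np.degrees(y),"O from tabL",q.mean(0)[:2]+.045*ex-.044*ey,"from tabR",q2.mean(0)[:2]+.045*ex+.058*ey,"flange rel:",)
    O=np.array([.53,-.065]);
    for n,p in(("tubmid",np.array([.5300,-.0649])),("flange",q3.mean(0)[:2]),("tabL",q.mean(0)[:2]),("railpt",l[2:])):
        print(n,(p-O)@ex,(p-O)@ey)
```

```text
rail dir [ 0.9952048  -0.09781288] -5.6132402 [ 0.6558546  -0.07578845]
tabL [ 0.48535297 -0.01453644  0.15448378] ((485.1357727050781, -13.869062423706055), (35.034053802490234, 39.64567947387695), 86.61795043945312)
tabR [ 0.4733436  -0.11597722  0.11376383] ((473.2265930175781, -115.24109649658203), (37.10231018066406, 34.327667236328125), 87.1919937133789)
flange [ 0.60342323 -0.08337663  0.23834732] [ 0.592266   -0.08529728  0.2264328 ] [ 0.61784982 -0.08146121  0.24537958] 29 ((605.1110229492188, -83.62602996826172), (2.623164653778076, 25.660478591918945), 85.53569793701172)
-5.6132402 O from tabL [ 0.52583342 -0.06272703] from tabR [ 0.52380096 -0.06265692] flange rel:
tubmid -9.781289100647252e-06 9.952048063278483e-05
flange 0.0748686256554995 -0.011106766987035596
tabL -0.04936892610459498 0.04585452118473069
railpt 0.12630633548663253 0.0015734800900649038
-6.734258619032742 O from tabL [ 0.52488286 -0.06350978] from tabR [ 0.52483447 -0.06365428] flange rel:
tubmid -1.172645584633322e-05 9.931007115738348e-05
flange 0.07507159221744215 -0.00963989650583316
tabL -0.050256584887359707 0.04487988188151935
railpt 0.1262513789236578 0.004044261510177718
```

Request:
move_arm:
  series:
    - [0, 0, -0.032, 0, 0, 0, 0]
    - [-0.04, -0.048, -0.032, 0, 0, -2, 0]
    - [-0.08, -0.096, -0.032, 0, 0, -4, 0]
    - [-0.12, -0.144, -0.032, 0, 0, -6, 0]
    - [-0.16, -0.192, -0.032, 0, 0, -8, 0]
    - [-0.2, -0.24, -0.032, 0, 0, -10, 0]
    - [-0.24, -0.288, -0.032, 0, 0, -12, 0]
    - [-0.28, -0.336, -0.032, 0, 0, -14, 0]
    - [-0.32, -0.384, -0.032, 0, 0, -16, 0]
    - [-0.36, -0.432, -0.032, 0, 0, -18.1, 0]
    - [-0.4, -0.48, -0.032, 0, 0, -18.1, 0]
    - [-0.43, -0.515, -0.032, 0, 0, -18.1, 0]
    - [-0.4434, -0.5304, -0.032, 0, 0, -18.1, 0]
    - [-0.4434, -0.5304, -0.032, 0, 0, -18.1, 0]
    - [-0.4434, -0.5304, -0.032, 0, 0, -18.1, 0]

```text
clock: 1.98
eef_pos: [0.4839, -0.0045, 0.2505]
ee_rot: [[-0.994, 0.108, -0.0], [0.108, 0.994, 0.0], [0.0, 0.0, -1.0]]
wrist_force: [-0.5, 0.8, -0.4]
finger_gap: 0.0004
gripper_force: 0.0
```

Request:
move_arm:
  series:
    - [0, 0, 0.04, 0, 0, 0, 0]
    - [0, 0, 0.075, 0, 0, 0, 0]
    - [0, 0, 0.085, 0, 0, 0, 0]
    - [0, 0, 0.09, 0, 0, 0, 0]
    - [0, 0, 0.095, 0, 0, 0, 0]
    - [0, 0, 0.1, 0, 0, 0, 0]
    - [0, 0, 0.105, 0, 0, 0, 0]
    - [0, 0, 0.11, 0, 0, 0, 0]
    - [0, 0, 0.115, 0, 0, 0, 0]
    - [0, 0, 0.12, 0, 0, 0, 0]
    - [0, 0, 0.125, 0, 0, 0, 0]
    - [0, 0, 0.125, 0, 0, 0, 0]

```text
clock: 3.48
eef_pos: [0.484, -0.0054, 0.1252]
ee_rot: [[-0.994, 0.109, -0.001], [0.109, 0.994, -0.0], [0.001, -0.0, -1.0]]
wrist_force: [-0.4, -0.1, 0.2]
finger_gap: 0.0008
gripper_force: 0.0
```

Run:
```python
from h import *
c=capture("side");cv2.imwrite("pics/side1.png",cv2.resize(c["frame"][110:260,160:360],(800,600),interpolation=cv2.INTER_CUBIC));print(read_state()["wrist_force"])
```

```text
[-0.15805566  0.2254784   0.17677682]
```

View pics/side1.png

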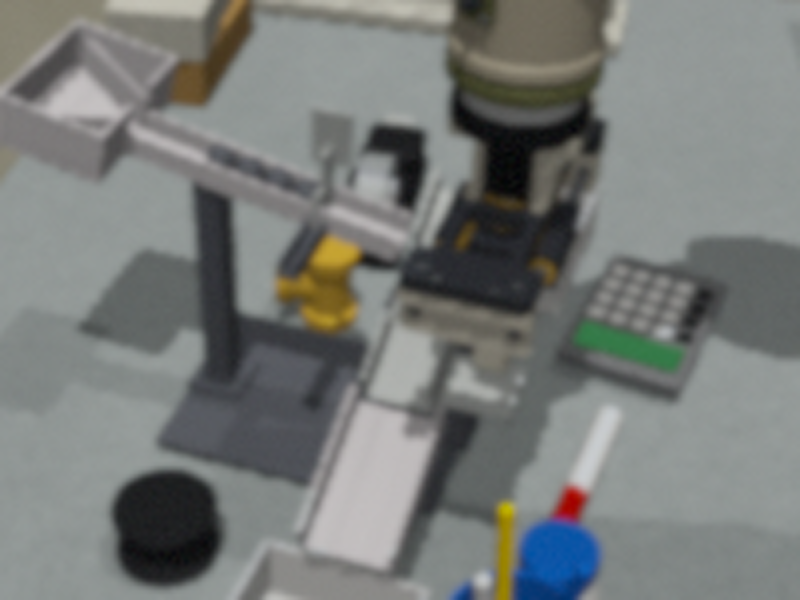

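The picture shows the gate trough now tipped in line with the left chute (around (410,370) in the crop) and the sinkers still waiting on the rail at (260,170). I'll lift, cross over and come down to the right of the flange.

Request:
move_arm:
  series:
    - [0, 0, -0.05, 0, 0, 0, 0]
    - [0, 0, -0.11, 0, 0, 0, 0]
    - [0, 0, -0.165, 0, 0, 0, 0]
    - [0, 0, -0.175, 0, 0, 0, 0]
    - [-0.04, -0.035, -0.175, 0, 0, 0, 0]
    - [-0.08, -0.07, -0.175, 0, 0, 0, 0]
    - [-0.115, -0.1, -0.175, 0, 0, 0, 0]
    - [-0.1285, -0.1094, -0.175, 0, 0, 0, 0]
    - [-0.1285, -0.1094, -0.175, 0, 0, 0, 0]
    - [-0.1285, -0.1094, -0.14, 0, 0, 0, 0]
    - [-0.1285, -0.1094, -0.1, 0, 0, 0, 0]
    - [-0.1285, -0.1094, -0.088, 0, 0, 0, 0]
    - [-0.1285, -0.1094, -0.088, 0, 0, 0, 0]

```text
clock: 5.15
eef_pos: [0.5995, -0.1272, 0.2137]
ee_rot: [[-0.994, 0.108, -0.001], [0.108, 0.994, 0.0], [0.001, 0.0, -1.0]]
wrist_force: [0.8, 0.5, 1.5]
finger_gap: 0.0003
gripper_force: 0.0
```

Run:
```python
from h import *
c=capture("side");cv2.imwrite("pics/side2.png",cv2.resize(c["frame"][110:260,160:360],(800,600),interpolation=cv2.INTER_CUBIC));s=read_state();print(s["wrist_force"],s["eef_pos"])
```

```text
[ 0.02003125 -0.33051351 -0.36295765] [ 0.60023979 -0.12760244  0.21456795]
```

View pics/side2.png

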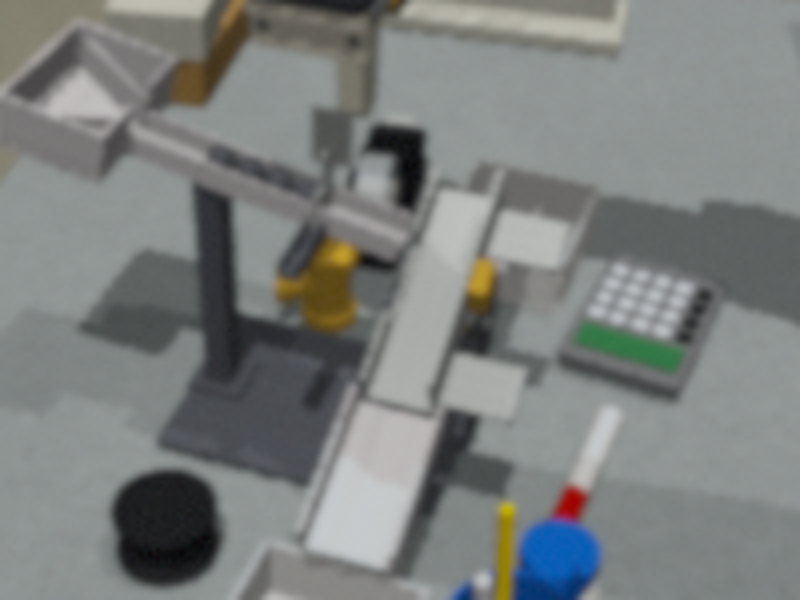

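The gate trough slopes into the left chute, and the fingertip at (355,105) stands to the right of the flange at (332,130). I'll push slowly.

Request:
move_arm:
  series:
    - [0, 0.015, 0, 0, 0, 0, 0]
    - [0, 0.02, 0, 0, 0, 0, 0]
    - [0, 0.025, 0, 0, 0, 0, 0]
    - [0, 0.03, 0, 0, 0, 0, 0]
    - [0, 0.035, 0, 0, 0, 0, 0]
    - [0, 0.04, 0, 0, 0, 0, 0]
    - [0, 0.045, 0, 0, 0, 0, 0]
    - [0, 0.05, 0, 0, 0, 0, 0]
    - [0, 0.05, 0, 0, 0, 0, 0]

```text
clock: 6.32
eef_pos: [0.6056, -0.0777, 0.2135]
ee_rot: [[-0.994, 0.108, -0.0], [0.108, 0.994, 0.0], [0.0, 0.0, -1.0]]
wrist_force: [0.1, -0.6, -0.4]
finger_gap: 0.0001
gripper_force: 0.0
```

Run:
```python
from h import *
c=capture("side");cv2.imwrite("pics/side3.png",cv2.resize(c["frame"][110:230,200:300],(600,600*6//5),interpolation=cv2.INTER_CUBIC)[:600]);s=read_state();print(s["wrist_force"],s["eef_pos"])
```

```text
[ 0.70460948 -0.14663926 -0.56200692] [ 0.60554181 -0.0779765   0.21356994]
```

View pics/side3.png

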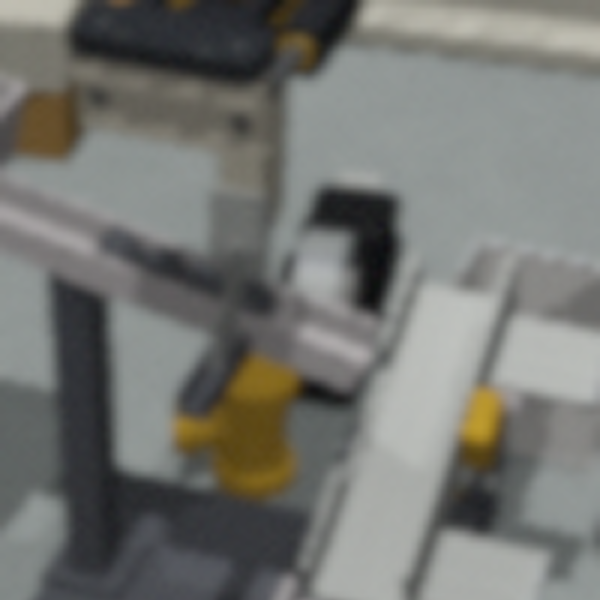

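The flange at (240,225) has moved with the finger. The sinkers are still held, at about (150–260,255). I'll measure its position from the depth map.

Run:
```python
from h import *
ey=np.array([.108,.994])
for tag,P in(("t0",np.load("side0.npz")["P"]),("now",cloud(capture("side")))):
    q=P[125:165,225:260].reshape(-1,3);m=(abs(q[:,2]-.217)<.012)&(abs(q[:,0]-.607)<.02)&(q[:,1]>-.12)
    q=q[m];print(tag,len(q),np.median(q,0),np.median(q[:,:2]@ey))
```

```text
t0 98 [ 0.60403184 -0.08018691  0.21737672] -0.014556009171218864
now 113 [ 0.60540845 -0.05791605  0.21691119] 0.007733431881278086
```

Request:
move_arm:
  series:
    - [0, 0.004, 0, 0, 0, 0, 0]
    - [0, 0.008, 0, 0, 0, 0, 0]
    - [0, 0.011, 0, 0, 0, 0, 0]
    - [0, 0.011, 0, 0, 0, 0, 0]
    - [0, 0.011, 0, 0, 0, 0, 0]

```text
clock: 7.05
eef_pos: [0.6068, -0.0673, 0.2137]
ee_rot: [[-0.994, 0.109, 0.0], [0.109, 0.994, 0.0], [-0.0, 0.0, -1.0]]
wrist_force: [0.6, -0.6, 0.5]
finger_gap: 0.0004
gripper_force: 0.0
```

Run:
```python
from h import *
ey=np.array([.108,.994])
c=capture("side");P=cloud(c);f=c["frame"]
q=P[125:165,225:260].reshape(-1,3);m=(abs(q[:,2]-.217)<.012)&(abs(q[:,0]-.607)<.02)&(q[:,1]>-.12)
q=q[m];print(len(q),np.median(q,0),np.median(q[:,:2]@ey)+.01456)
s=read_state();print(s["clock"],s["wrist_force"],s["eef_pos"])
cv2.imwrite("pics/side4.png",cv2.resize(f[110:320,160:360],(571,600),interpolation=cv2.INTER_CUBIC))
```

```text
105 [ 0.60595756 -0.04759119  0.21782755] 0.03273374118178497
7.1 [-0.67060428  0.40137909  0.25818519] [ 0.60679101 -0.06740945  0.21368214]
```

View pics/side4.png

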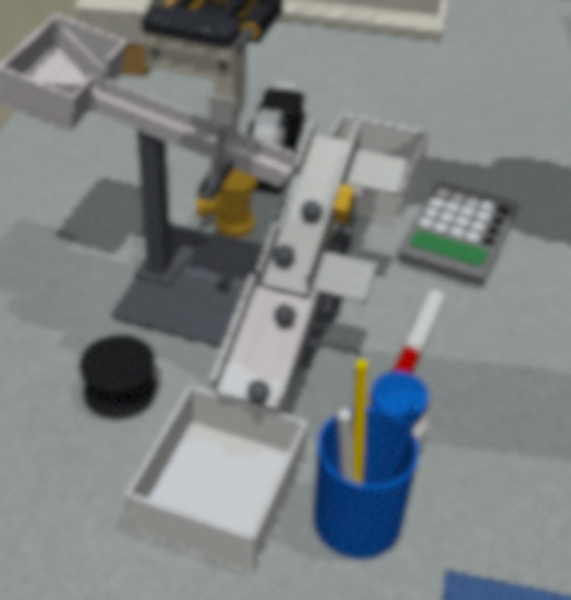

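All four sinkers are rolling down the left chute, at (312,210), (284,256), (284,316) and (258,392). I'll push slightly further for margin, then back off and up.

Request:
move_arm:
  series:
    - [0, 0.002, 0, 0, 0, 0, 0]
    - [0, 0.002, 0, 0, 0, 0, 0]
    - [0, -0.01, 0, 0, 0, 0, 0]
    - [0, -0.04, 0, 0, 0, 0, 0]
    - [0, -0.05, -0.03, 0, 0, 0, 0]
    - [0, -0.05, -0.08, 0, 0, 0, 0]
    - [0, -0.05, -0.12, 0, 0, 0, 0]
    - [0, -0.05, -0.12, 0, 0, 0, 0]
    - [0, -0.05, -0.12, 0, 0, 0, 0]
    - [0, -0.05, -0.12, 0, 0, 0, 0]
    - [0, -0.05, -0.12, 0, 0, 0, 0]
    - [0, -0.05, -0.12, 0, 0, 0, 0]
    - [0, -0.05, -0.12, 0, 0, 0, 0]
    - [0, -0.05, -0.12, 0, 0, 0, 0]
    - [0, -0.05, -0.12, 0, 0, 0, 0]
    - [0, -0.05, -0.12, 0, 0, 0, 0]
    - [0, -0.05, -0.12, 0, 0, 0, 0]
    - [0, -0.05, -0.12, 0, 0, 0, 0]

```text
clock: 9.35
eef_pos: [0.6013, -0.1172, 0.3337]
ee_rot: [[-0.994, 0.109, 0.0], [0.109, 0.994, -0.0], [-0.0, -0.0, -1.0]]
wrist_force: [-0.2, 0.7, 0.8]
finger_gap: 0.0005
gripper_force: 0.0
```

Run:
```python
from h import *
ey=np.array([.108,.994])
c=capture("side");P=cloud(c);f=c["frame"]
q=P[125:165,225:260].reshape(-1,3);m=(abs(q[:,2]-.217)<.012)&(abs(q[:,0]-.607)<.02)&(q[:,1]>-.12)
q=q[m];print(len(q),np.median(q,0),np.median(q[:,:2]@ey)+.01456)
cv2.imwrite("pics/side5.png",cv2.resize(f[110:320,160:360],(571,600),interpolation=cv2.INTER_CUBIC))
```

```text
102 [ 0.60744479 -0.04620731  0.2168591 ] 0.03439843529377362
```

View pics/side5.png

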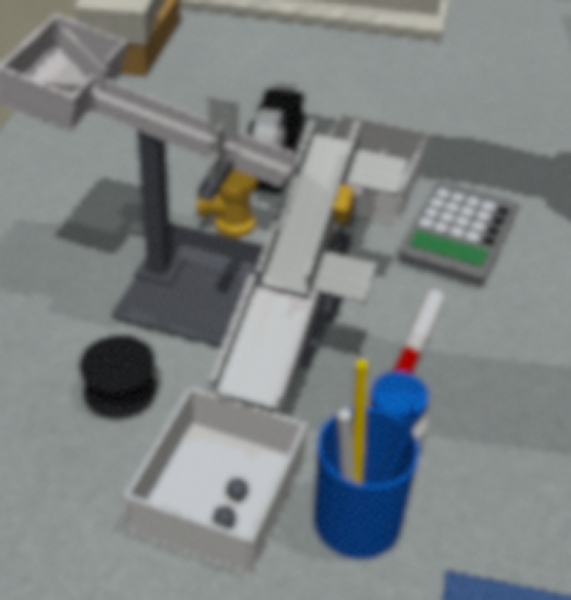

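Two sinkers show at (237,489) and (225,517). The near wall may hide the other two, so I'll check from the top.

Request:
move_arm:
  series:
    - [0, 0, 0, 0, 0, 0, 0]
    - [0, 0, 0, 0, 0, 0, 0]
    - [0, 0, 0, 0, 0, 0, 0]
    - [0, 0, 0, 0, 0, 0, 0]
    - [0, 0, 0, 0, 0, 0, 0]
    - [0, 0, 0, 0, 0, 0, 0]
    - [0, 0, 0, 0, 0, 0, 0]
    - [0, 0, 0, 0, 0, 0, 0]

```text
clock: 10.4
eef_pos: [0.6013, -0.1172, 0.3337]
ee_rot: [[-0.994, 0.109, 0.0], [0.109, 0.994, -0.0], [-0.0, -0.0, -1.0]]
wrist_force: [-0.5, 0.2, -0.7]
finger_gap: 0.0003
gripper_force: 0.0
```

Run:
```python
from h import *
f=[capture("top")["frame"][155:260,150:270] for _ in range(3)]
print(np.abs(f[0].astype(int)-f[2]).max())
cv2.imwrite("pics/top5.png",cv2.resize(f[2],(600,525),interpolation=cv2.INTER_CUBIC))
```

```text
9
```

View pics/top5.png

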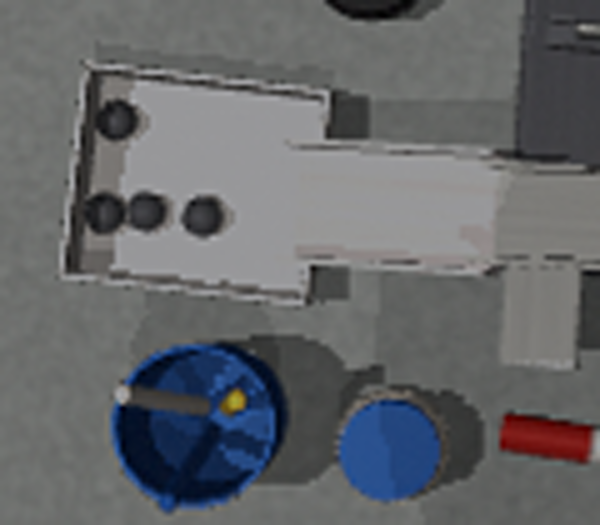

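All four sinkers lie in the left tub, at (117,119), (105,213), (147,211) and (204,215), and consecutive frames show no motion.

```bash
python3 -c "
from plant import *
print(close_job())"
```

```text
the job is handed in; nothing more can be done
None
```

The job is handed in: the gate is rocked over to the left chute, the shutter is open about 34 mm, and all four sinkers are at rest in the left tub with the arm clear; no verdict came back.

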